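# Roll a round bar into a V-block and seat it against the end stop

## Task

Roll the thick metal bar along the desk by its side, up the short ramp of the V-block, until it drops into the V groove. Then push with the fingertips on the free end of the bar so that it slides along the groove until its other end rests against the block's end stop. Do not lift or tip up the bar, and leave the other things on the desk where they are.

Things in the scene. Friction and masses are not known exactly. Their poses are not given: they have to be found in the camera images.
- bar: bright round metal bar, 44 mm in diameter, 130 mm long, about 0.5 kg lying loose 125 to 165 mm from the groove on the ramp's side, parallel within 5 degrees, smooth (slides against desk, block and fingers with friction about 0.35), free to roll. Origin at its centre (22 mm up at the start); its y axis is the bar's axis (+y to the end-stop end), x and z turn as it rolls
- v_block: dark metal V-block fixed to the desk, 122 mm in x, 150 mm in y (-95 to +55 mm). Origin on the desk under the bottom line of the V groove, which runs along y; z up; +x is the rolling direction. A ramp rises from the desk at x = -73 mm to the lip; the far flank rises to 24 mm at x = +36 mm; the back ends at +49 mm
- lip (a point): middle of the lip at the top of the ramp, 13 mm above the desk and 18 mm before the groove's bottom line; the lip runs the block's whole length along y; axes as the V-block's. Rolling over it the bar's centre is 35 mm above the desk. A finger that rolls the bar from behind must reach down to the height of the bar's centre or lower; pushed from above its centre the bar jams
- groove (a point): middle of the bottom line of the V groove, 3 mm above the desk; both flanks slope 30 degrees; axes as the V-block's. A seated bar has its centre right above this line, 28.4 mm above the desk, and stays there by itself. The -y end of the groove is open, so a fingertip can come in along it
- stop_face (a point): point on the inner face (facing -y) of the steel end stop at the +y end of the groove, on the seated bar's axis, 28.4 mm above the desk; axes as the V-block's. The stop is a plate 40 mm high, x = -10 to +34 mm. When the bar rests against it the bar's centre is 65 mm from this point
- spool_1: wooden thread spool standing upright, 35 mm across, 44 mm high; origin under its centre (bystander, leave it standing where it is)
- awl: short awl lying, wooden handle 77x25x25 mm, its thin spike stands up to 68 mm; origin under its centre (bystander, leave it standing where it is)
- pliers: pliers lying flat, 148x41x11 mm; origin under the centre, long axis along its x (bystander, leave it standing where it is)
- glue_pot: small glue pot with screw lid, 47 mm across, 70 mm high; origin under its centre (bystander, leave it standing where it is)
- sanding_block: brown sanding block 35x55x22 mm; origin under its centre (bystander, leave it standing where it is)
- thinner_bottle: slender bottle 59 mm across, 198 mm high, off to the side; origin under its centre (bystander, leave it standing where it is)

How it is judged:
On the way, in this order (a step that is already met when the one before it is completed fails the run):
1. the bar rolls on the desk towards the V-block: it has turned about its own axis by more than 0.6 rad (angle between bar's own z axis and vertical above 0.6 rad and height (world z) of bar below 0.03 m and x of bar in the frame of v_block below -0.05 m), for 0.02 s.
2. the bar lies in the V groove (x of bar in the frame of v_block between -0.004 and 0.004 m and height (world z) of bar between 0.025 and 0.0315 m and angle between the y axis of bar and the y axis of v_block, either way round below 0.04 rad), for 0.2 s.
At the end, for the whole second after the job is handed in: The bar rests in the V groove (centre within 4 mm of the groove's line, 25 to 31.5 mm above the desk, parallel to it within 0.04 rad), its end within 3 mm of the end stop, at rest (all of step 2 and y of bar in the frame of v_block between -0.013 and -0.007 m and linear speed of bar below 0.01 m/s and angular speed of bar below 0.15 rad/s); the robot touches nothing.
It fails at once if the bar was lifted: its centre more than 50 mm above the desk, or over 7 mm off the desk before the ramp (height (world z) of bar above 0.05 m or (height (world z) of bar above 0.029 m and x of bar in the frame of v_block below -0.085 m)).
It fails at once if the bar was tipped up by more than 0.3 rad (angle between bar's own y axis and vertical below 1.27 rad or angle between bar's own y axis and vertical above 1.87 rad).
It fails at once if another thing on the desk was moved by more than 20 mm (distance of any of spool_1, awl, pliers, glue_pot, sanding_block, thinner_bottle from where it was at the start of the episode above 0.02 m).
It also fails if it takes over 54 s, if anything falls off the work surface, if the arm or the gripper's body presses on something with over 40 N, if the wrist force passes 120 N, or if a joint passes its speed limit or range.

## Robot

A 6-joint arm with a two-finger parallel gripper is mounted at the origin on a cart in front of the work surface, level with it; the furniture and walls round the work are solid. World frame = base frame: x ahead of the robot, y to its left, z up, the work surface at z = 0. Lengths are in m, angles in rad, forces in N, time in s.
With the tool pointing down it reaches from about 0.275 to 0.85 m from the base axis. Payload 19 kg.
Tool frame: the origin (TCP) lies between the finger pads; the fingertips stand 22 mm ahead of it and the grasp point (between the pads) lies 3 mm ahead of it (manip.finger_overhang is the distance from the TCP to the fingertips, in m); z points along the fingers, x is the direction in which the jaws open and shut, and the axes are right-handed (so a half turn about z gives the same grasp; the last joint's range is limited). The gripper opens to 85 mm and grips with 20 to 120 N. Pads are 22 mm wide; open, the fingers measure 114 mm over their backs; the gripper's body (76 mm by 85 mm) begins 54 mm behind the grasp point. The pads swing forward as they close: fully open they stand 13 mm farther back than shut.
Start: joints at [0.989, 0.15, 1.437, -0, 1.554, -0.134], TCP at [0.249, 0.518, 0.22] pointing down, gripper open.
Joint ranges: [-2.8, 2.8], [-0.68, 2.1], [0.12, 2.68], [-1.39, 4.53], [0.16, 2.79], [-2.81, 2.81]. Speed limits (rad/s): [1.89, 1.89, 2.22, 3.01, 3.01, 3.01].

## Interface

Orientations are given as a unit quaternion [x, y, z, w].
In Python, from bench import sensors, get_image, camera_params, ticket, manip gives the robot as it stands.
- The arm moves only by the shell command python3 -m handwheel 'ROWS' [FORCE]. ROWS is JSON, a list of rows, each a list of 7 numbers: the finger opening in m, from 0 to 0.0854, then the shift along the tool's x, y, z in m, then the turn, a rotation vector about the tool's x, y, z in degrees. In form: [[grip, tx, ty, tz, wx, wy, wz], ...]. A call has 1 to 12 rows; each row is the pose to reach, as a shift and turn from the pose commanded when the call began, along the tool's axes at that moment; what a row does not reach only later rows make up. A row lasts 1/12 s, in which the tool goes at most 41.7 mm and 7.16 degrees, less where a joint would pass 70% of its speed; a pose out of reach is approached as far as the arm can. A call with a gripper value outside its range is refused whole. The fingers move at their own pace and stop on an object; FORCE is the grip in N (left out, the last holds). Time passes only in rows, so rows that repeat a pose let the fingers close. It gives the time, the measured TCP pose, the force and the opening at its end, in the units of the state.
- sensors.get_obs(): the state, without advancing time (a new reading comes with each control period).
- get_image(name): name is "side" or "top" or "wrist"; returns (picture, depth): 384x512x3 uint8, red, green, blue; 384x512 float32, m along the optical axis (not along the pixel's ray), 0 where there is no reading.
- camera_params(name): a dict with "fx", "fy", "cx", "cy" (pixels), "eye" and "attitude" of the camera in the world. Camera axes: x right, y up, looking along -z (the intrinsics and any distortion apply to the point x, -y, -z); pixel columns grow to the right and rows downward; lengths in m; the calibration is good to about 2 mm. A picture is of the moment at which its call begins: read the wrist's pose just before it. camera_params takes no time and is no camera call; for the wrist camera it gives the pose at the moment of the call.
- ticket.job_done(): hands the job in, once; it reports no verdict.
The state is a dict: "time": time; "joint_positions": joint angles; "joint_vel": joint speeds; "tau": joint torques, N m; "ee_pos": TCP position; "tcp_rot": TCP orientation; "force": force on the tool from outside, world axes, zero at the start; "torque": the same for the moment, N m; "gripper_width": finger opening in m.
Only numpy, scipy, OpenCV 4.12 (cv2) and the standard library are available. Lean on these libraries where they do the work, as an engineer would, in place of code of your own. Each camera call takes 0.05 s, during which the arm holds its last target.

## Working session

There is one attempt and no reset: what is moved stays moved. The work goes in short steps, Python scripts to look and compute and a shell command to move; the robot and the scene stay as the last step left them, time stands still between calls to the robot, and variables do not carry over. Pictures are saved under pics/ and viewed, and the job is handed in when it is done.

```bash
ls; mkdir -p pics
python3 - <<'E'
from bench import sensors, get_image, camera_params, ticket, manip
import cv2
print(sensors.get_obs())
print(manip.finger_overhang, [a for a in dir(manip) if a[0]!='_'])
for n in ("top","side"):
    p,d=get_image(n); cv2.imwrite(f"pics/{n}0.png",p[:,:,::-1]); print(n,camera_params(n))
    import numpy as np; np.save(f"pics/{n}0.npy",d)
E
```

```text
pics
{'time': 0.0, 'joint_positions': array([ 9.89007903e-01,  1.50968201e-01,  1.43799360e+00, -1.54936049e-05,
        1.55376055e+00, -1.33992718e-01]), 'joint_vel': array([-0.00075808, -0.00152134,  0.00226177,  0.00134975, -0.0003306 ,
       -0.00013752]), 'tau': array([ 4.21265853e-03, -7.13056540e+01, -5.70879936e+01,  2.80205986e-04,
        8.87333503e-03, -7.53181598e-05]), 'ee_pos': array([0.2488518 , 0.51810006, 0.21950422]), 'tcp_rot': array([ 8.46457006e-01,  5.32456776e-01, -5.10801856e-04,  2.41236952e-04]), 'force': array([-0.90466336, -0.19429589, -1.39078745]), 'torque': array([0.03867912, 0.0127812 , 0.0397118 ]), 'gripper_width': 0.08565997878686532}
0.022 ['Unreachable', 'finger_overhang']
top {'fx': 371.1812104246719, 'fy': 371.1812104246719, 'cx': 255.74164920357566, 'cy': 194.48179277467548, 'eye': array([ 0.44078638, -0.00136462,  1.21600353]), 'attitude': array([ 0.02467081, -0.03353621, -0.70480383,  0.70817952])}
side {'fx': 366.7997768957151, 'fy': 366.7997768957151, 'cx': 253.052090883052, 'cy': 194.7783024222389, 'eye': array([ 0.5002952 , -0.69742162,  0.62160636]), 'attitude': array([ 0.42160023, -0.00724842, -0.00426243,  0.90674282])}
```

View pics/top0.png

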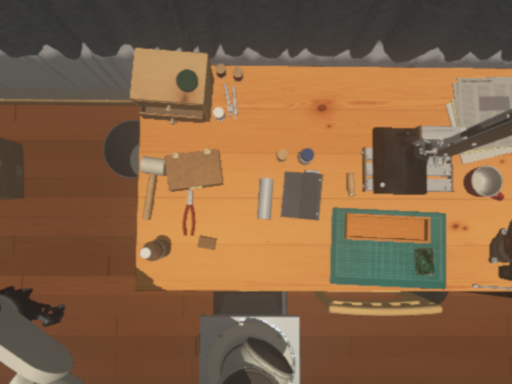

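View pics/side0.png

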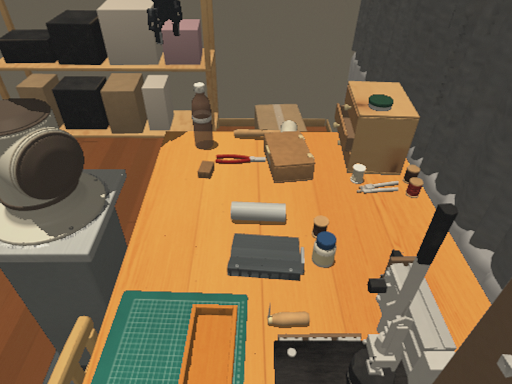

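```bash
cat > h.py <<'E'
import numpy as np, cv2
from scipy.spatial.transform import Rotation as R
from bench import sensors, get_image, camera_params, ticket
def rays(cp,uv):
    uv=np.atleast_2d(np.asarray(uv,float))
    d=np.c_[(uv[:,0]-cp['cx'])/cp['fx'],-(uv[:,1]-cp['cy'])/cp['fy'],-np.ones(len(uv))]
    return R.from_quat(cp['attitude']).apply(d)
def onplane(cp,uv,z):
    d=rays(cp,uv); e=np.array(cp['eye']); return e+d*((z-e[2])/d[:,2])[:,None]
def cloud(cp,dep):
    v,u=np.mgrid[0:dep.shape[0],0:dep.shape[1]]
    d=rays(cp,np.c_[u.ravel(),v.ravel()])
    return (np.array(cp['eye'])+d*dep.ravel()[:,None]).reshape(dep.shape+(3,))
E
python3 - <<'E'
from h import *
for n,(x0,y0,x1,y1) in dict(top=(160,120,380,270),side=(200,140,360,340)).items():
    p=cv2.imread(f"pics/{n}0.png"); k=3.5 if n=='top' else 3
    cv2.imwrite(f"pics/{n}0z.png",cv2.resize(p[y0:y1,x0:x1],None,fx=k,fy=k,interpolation=cv2.INTER_CUBIC))
for n in('top','side'):
    cp=camera_params(n); P=cloud(cp,np.load(f"pics/{n}0.npy"))
    im=cv2.imread(f"pics/{n}0.png")
    x,y,z=P[...,0],P[...,1],P[...,2]
    hsv=cv2.cvtColor(im,cv2.COLOR_BGR2HSV)
    print(n,'desk z',np.median(z[(x>.35)&(x<.6)&(abs(y)<.35)&(hsv[...,1]>150)]))
    m=(hsv[...,1]<45)&(hsv[...,2]>120)&(abs(y)<.3)&(x>.3)&(x<.65)&(z<.07)&(z>.01)
    q,l,st,c=cv2.connectedComponentsWithStats(m.astype(np.uint8))
    for i in range(1,q):
        if st[i,4]>60:
            s=P[l==i]; print(n,st[i],s.min(0),s.max(0))
            r=cv2.minAreaRect(s[:,:2].astype(np.float32)*1000); print(r)
    m=(hsv[...,1]<80)&(hsv[...,2]<110)&(abs(y)<.3)&(x>.3)&(x<.65)&(z<.07)&(z>-.01)
    q,l,st,c=cv2.connectedComponentsWithStats(m.astype(np.uint8))
    for i in range(1,q):
        if st[i,4]>300:
            s=P[l==i]; print('dark',n,st[i],s.min(0),s.max(0))
            r=cv2.minAreaRect(s[:,:2].astype(np.float32)*1000); print(r)
E
```

```text
top desk z 0.0006542398025218832
top [259 179  13  39 411] [ 0.46638203 -0.06471056  0.03224894] [ 0.58783581 -0.02643129  0.05140444]
((526.5081176757812, -45.34632873535156), (33.81006622314453, 122.31678009033203), 86.16092681884766)
dark top [ 283  173   39   46 1548] [ 0.4644045  -0.22733695 -0.00316597] [ 0.61314023 -0.10562283  0.02891942]
((540.8912353515625, -165.4644775390625), (113.63068389892578, 147.45147705078125), 84.41268920898438)
side desk z 0.00024921284858175907
side [231 202  55  16 690] [ 0.46264382 -0.07232503  0.02341725] [ 0.58972318 -0.03557486  0.04607299]
((526.6744384765625, -54.561614990234375), (32.28917694091797, 128.02223205566406), 85.80802917480469)
dark side [ 228  234   76   46 2902] [ 0.4606007  -0.234476   -0.00174626] [ 0.61831152 -0.10330482  0.03497734]
((543.5322265625, -168.66334533691406), (121.2627182006836, 157.25975036621094), 84.49700164794922)
```

View pics/top0z.png

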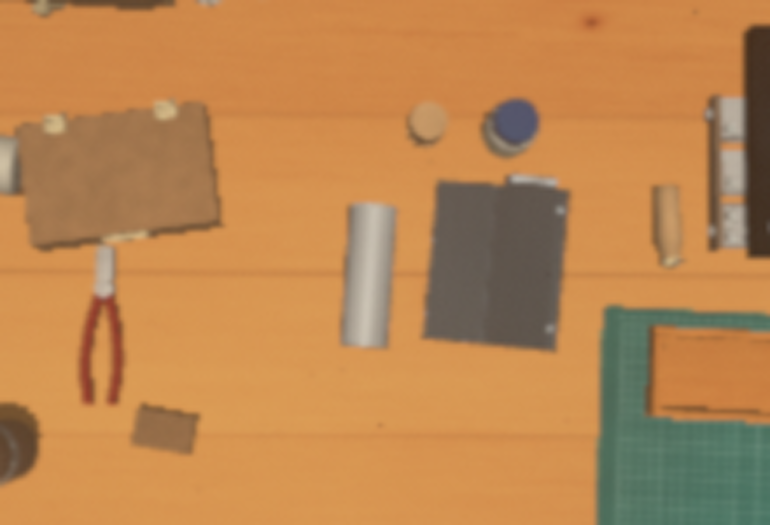

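View pics/side0z.png

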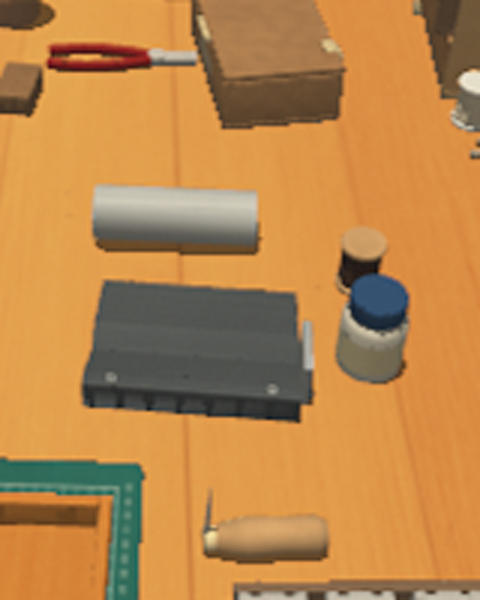

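```bash
cat >> h.py <<'E'
def state():
    o=sensors.get_obs(); return o,np.array(o['ee_pos']),R.from_quat(o['tcp_rot'])
def row(p,yaw,p0=None,r0=None):
    """row shift/turn to world TCP p with tool down, tool x at yaw (deg)"""
    o,pp,rr=state(); p0=pp if p0 is None else p0; r0=rr if r0 is None else r0
    rt=R.from_euler('z',yaw,degrees=True)*R.from_quat([1,0,0,0])
    return np.r_[r0.inv().apply(np.array(p)-p0)*1000,(r0.inv()*rt).as_rotvec(degrees=True)].round(2)
E
python3 - <<'E'
from h import *
cp=camera_params('wrist'); o,p,r=state()
print(cp, 'cam in tool',r.inv().apply(cp['eye']-p),(r.inv()*R.from_quat(cp['attitude'])).as_matrix().round(3))
t=camera_params('top'); z=lambda u,v:((u+.5)/3.5-.5+160,(v+.5)/3.5-.5+120)
f=onplane(t,[z(438,182),z(423,337)],0); b=onplane(t,[z(568,188),z(555,350)],.024)
print('foot',f,'back',b)
for q in (f,b): d=q[0]-q[1]; print(np.degrees(np.arctan2(d[1],d[0])),np.hypot(*d[:2]))
d=f[0]-f[1]; print((b-f))
E
```

```text
{'fx': 323.17980698776796, 'fy': 323.17980698776796, 'cx': 257.68638509616954, 'cy': 191.42702689535312, 'eye': array([0.183806  , 0.55076683, 0.37288683]), 'attitude': array([-0.12321261, -0.07658931,  0.52724011,  0.83723987])} cam in tool [ 0.00110978 -0.07279585 -0.15331164] [[ 1.    -0.001  0.   ]
 [-0.001 -0.958 -0.287]
 [ 0.001  0.287 -0.958]]
foot [[ 0.61748761 -0.1121584   0.        ]
 [ 0.47114385 -0.09778957  0.        ]] back [[ 0.60912497 -0.2306234   0.024     ]
 [ 0.45918605 -0.21710213  0.024     ]]
-5.607642191027991 0.14704747224924739
-5.152911941718112 0.15054734678913534
[[-0.00836264 -0.118465    0.024     ]
 [-0.0119578  -0.11931256  0.024     ]]
```

Run:
```python
from h import *
print(row([.525,.035,.34],-5.3))
```

```text
[-3.1606e+02  4.5807e+02 -1.2016e+02  3.0000e-02  6.0000e-02  6.9650e+01]
```

```bash
python3 -m handwheel '[[0.085,0,0,-40,0,0,0],[0.085,0,0,-80,0,0,0],[0.085,0,0,-120,0,0,0]]' 60; python3 -c "
from h import *
print(state()[0]['ee_pos'])"
```

```text
time: 0.35
ee_pos: [0.2486, 0.5178, 0.3462]
tcp_rot: [0.846, 0.532, -0.001, 0.0]
force: [1.0, 0.9, 1.1]
gripper_width: 0.0849
[0.24860661 0.51775382 0.34618753]
```

The shifts are in metres, and I typed millimetres. The per-row cap limited this to a 126 mm rise. I'll use metres from here.

```bash
python3 -m handwheel '[[0.085,-0.316,0.458,0,0,0,69.65],[0.085,-0.316,0.458,0,0,0,69.65],[0.085,-0.316,0.458,0,0,0,69.65],[0.085,-0.316,0.458,0,0,0,69.65],[0.085,-0.316,0.458,0,0,0,69.65],[0.085,-0.316,0.458,0,0,0,69.65],[0.085,-0.316,0.458,0,0,0,69.65],[0.085,-0.316,0.458,0,0,0,69.65],[0.085,-0.316,0.458,0,0,0,69.65],[0.085,-0.316,0.458,0,0,0,69.65],[0.085,-0.316,0.458,0,0,0,69.65],[0.085,-0.316,0.458,0,0,0,69.65]]'; python3 -c "
from h import *
print(state()[0]['ee_pos'],row([.525,.035,.22],-5.3))"
```

```text
time: 1.35
ee_pos: [0.4975, 0.082, 0.345]
tcp_rot: [0.999, -0.047, -0.0, 0.0]
force: [1.2, 1.7, 0.4]
gripper_width: 0.0847
[0.49745704 0.0820442  0.34502002] [ 3.1830e+01  4.4260e+01  1.2502e+02  0.0000e+00  0.0000e+00 -6.0000e-02]
```

```bash
python3 -m handwheel '[[0.085,0.032,0.044,0.125,0,0,0],[0.085,0.032,0.044,0.125,0,0,0],[0.085,0.032,0.044,0.125,0,0,0],[0.085,0.032,0.044,0.125,0,0,0],[0.085,0.032,0.044,0.125,0,0,0]]'; python3 -c "
from h import *
print(state()[0]['ee_pos'])
cp=camera_params('wrist');p,d=get_image('wrist');np.savez('pics/w1.npz',p=p,d=d,**cp);cv2.imwrite('pics/w1.png',p[:,:,::-1])"
```

```text
time: 1.77
ee_pos: [0.5239, 0.0367, 0.2173]
tcp_rot: [0.999, -0.047, -0.003, -0.0]
force: [0.3, -0.1, 0.7]
gripper_width: 0.0849
[0.52388573 0.03666453 0.21726017]
```

View pics/w1.png

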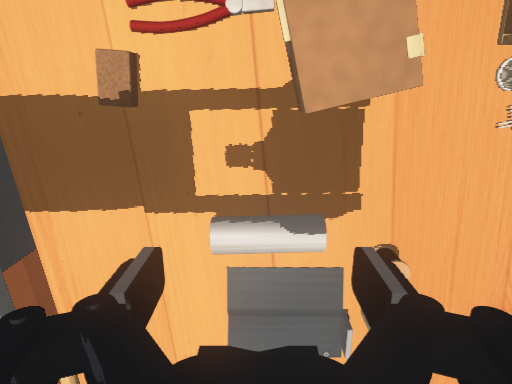

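Run:
```python
from h import *
w=np.load('pics/w1.npz'); cp={k:w[k] for k in('fx','fy','cx','cy','eye','attitude')}
P=cloud(cp,w['d']); hsv=cv2.cvtColor(w['p'],cv2.COLOR_RGB2HSV)
x,y,z=P[...,0],P[...,1],P[...,2]
ok=(hsv[...,1]<70)
v,u=np.mgrid[0:384,0:512]
m=ok&(v>205)&(v<260)&(u>200)&(u<335)&(z>.012)&(z<.06)
s=P[m]; 
from scipy.optimize import least_squares
# cylinder r=22: axis through (x=.525,y0), slope
def f(a):
    d=np.array([1,np.tan(a[1]),0]);d/=np.linalg.norm(d)
    q=s-np.array([.525,a[0],a[2]]); return np.linalg.norm(q-np.outer(q@d,d),axis=1)-.022
r=least_squares(f,[-.05,-.09,.022],loss='soft_l1',f_scale=.001); print(len(s),'bar y at x=.525',r.x[0],'yaw',np.degrees(r.x[1]),'z',r.x[2],'rms',np.std(f(r.x)))
d=np.array([np.cos(r.x[1]),np.sin(r.x[1])]); t=(s[:,:2]-[.525,r.x[0]])@d; e=np.percentile(t,[.5,99.5]);print('ends',e,np.diff(e)); c=np.array([.525,r.x[0]])+d*e.mean()
print('bar c',c)
# block ramp: fit plane; points dark
m=(hsv[...,2]<110)&(v>262)&(v<345)&(u>222)&(u<352)&(z>-.01)&(z<.05)
yaw=np.radians(-5.3); yb=np.array([np.cos(yaw),np.sin(yaw)]); xb=np.array([yb[1],-yb[0]])
O=np.array([.5575,-.1795])
q=(P[...,:2]-O); X=q@xb; Y=q@yb
# profile
for a in np.arange(-90,10,6):
    k=m&(abs(X*1000-a)<1.5)&(Y>-.08)&(Y<.04)
    if k.sum()>5:
        pf=np.polyfit(Y[k],z[k],1); print(a,k.sum(),np.median(z[k]).round(4))
k=np.array([.5,.5])
print('bar in block',(c-O)@xb,(c-O)@yb)
# foot & side edges of block from the mask
mm=((hsv[...,1]<80)&(hsv[...,2]<120)&(v>255)&(v<350)&(u>215)&(u<348)).astype(np.uint8)
top=[(uu,np.argmax(mm[:,uu])) for uu in range(236,338,4)]
F=onplane(cp,np.array(top)+[0,-.5],0.0); pf=np.polyfit(F[:,0],F[:,1],1); print('foot yaw',np.degrees(np.arctan(pf[0])),'y at .54',np.polyval(pf,.54), np.std(F[:,1]-np.polyval(pf,F[:,0])))
for rr in (272,285,295):
    us=np.where(mm[rr])[0]; print(rr,us.min(),us.max(),P[rr,us.min()+1],P[rr,us.max()-1])
```

```text
4251 bar y at x=.525 -0.04672849071979098 yaw -3.6358948359841743 z 0.021220041960529637 rms 0.0006433078109936772
ends [-0.06197205  0.06534218] [0.12731423]
bar c [ 0.52668167 -0.04683535]
-72 35 0.0001
-66 49 0.002
-60 47 0.0028
-54 118 0.0046
-48 115 0.0058
-42 152 0.0073
-36 155 0.0088
-30 152 0.0102
-24 168 0.0116
-18 167 0.0124
-12 96 0.0095
-6 93 0.0061
0 181 0.0031
6 246 0.006
bar in block -0.12925076126301088 -0.04294088034319924
foot yaw 0.3173743575027219 y at .54 -0.10794411337489972 0.006092029240584817
272 242 342 [ 0.49072113 -0.10699085  0.00079608] [ 0.61647902 -0.11772962  0.00162921]
285 243 342 [ 0.49046414 -0.12357155  0.0049621 ] [ 0.61530195 -0.13451445  0.00521726]
295 237 342 [ 0.48170421 -0.1346814   0.00951815] [ 0.61398284 -0.14621397  0.00980721]
```

Run:
```python
from h import *
w=np.load('pics/w1.npz'); cp={k:w[k] for k in('fx','fy','cx','cy','eye','attitude')}
yaw=np.radians(-5.3); yb=np.array([np.cos(yaw),np.sin(yaw)]); xb=np.array([yb[1],-yb[0]]); O=np.array([.5575,-.1795])
t=camera_params('top'); 
for n,c,d in(('w',cp,w['d']),('top',t,np.load('pics/top0.npy')),('side',camera_params('side'),np.load('pics/side0.npy'))):
    P=cloud(c,d); X=(P[...,:2]-O)@xb; Y=(P[...,:2]-O)@yb; z=P[...,2]
    for lo,hi in((-.066,-.024),(-.014,-.003),(.004,.03)):
        k=(X>lo)&(X<hi)&(Y>-.085)&(Y<.045)&(z<.03)&(z>-.005)
        if k.sum()<30: continue
        A=np.c_[P[k][:,:2]-O,np.ones(k.sum())]; g=np.linalg.lstsq(A,P[k][:,2],rcond=None)[0]
        s=np.sign(g[1]);  print(n,lo,k.sum(),'slope',np.degrees(np.arctan(np.hypot(*g[:2]))),'yaw',np.degrees(np.arctan2(-g[0]*s,g[1]*s)),'z0',g[2])
p=cv2.imread('pics/w1.png'); cv2.imwrite('pics/w1z.png',cv2.resize(p[205:360,190:370],None,fx=4,fy=3.8,interpolation=cv2.INTER_CUBIC))
```

```text
w -0.066 3286 slope 12.933479721069876 yaw -5.764959431991847 z0 0.017018798121783398
w -0.014 379 slope 29.8420148897971 yaw -5.284751234674625 z0 0.0025464140244332344
w 0.004 2347 slope 29.899648547041583 yaw -5.6369019361797035 z0 0.0025291461137193338
top -0.066 516 slope 12.331988073540058 yaw -4.845079655738486 z0 0.017775204452085313
top -0.014 123 slope 28.75927583593917 yaw -5.476434032217007 z0 0.002478300791509462
top 0.004 341 slope 28.978133703642445 yaw -5.328673483076373 z0 0.004994405105010501
side -0.066 630 slope 12.82491717502565 yaw -6.326272091465409 z0 0.01730833028922353
side -0.014 344 slope 29.94228374268649 yaw -5.640834995142705 z0 0.0027418382859762786
side 0.004 296 slope 30.189319126540685 yaw -5.698352383419353 z0 0.0028989847073034275
```

View pics/w1z.png

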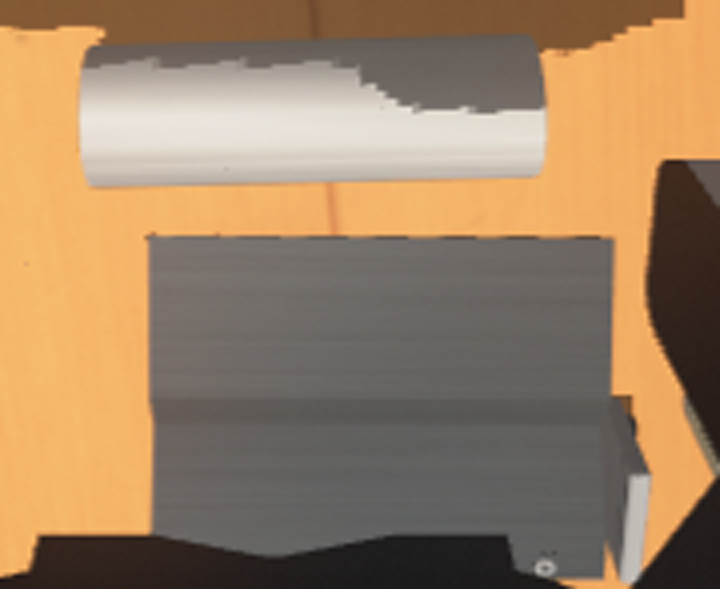

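Run:
```python
from h import *
p,d=get_image('side'); cv2.imwrite('pics/s1.png',p[:,:,::-1]); P=cloud(camera_params('side'),d); o,e,r=state()
Q=r.inv().apply((P-e).reshape(-1,3)).reshape(P.shape)
for a,b in((-.08,-.03),(.03,.08)):
    k=(Q[...,0]>a)&(Q[...,0]<b)&(abs(Q[...,1])<.03)&(Q[...,2]>-.06)&(Q[...,2]<.06)
    s=Q[k]; print(k.sum(), s.min(0),s.max(0)); print(np.sort(s[:,2])[-12:].round(4))
    l=s[s[:,2]>s[:,2].max()-.012]; print('tip x',l[:,0].min(),l[:,0].max(),'y',l[:,1].min(),l[:,1].max())
o2=cv2.resize(p[60:260,150:400],None,fx=3,fy=3)[:,:,::-1]; cv2.imwrite('pics/s1z.png',o2)
```

```text
100 [-0.05430462  0.00288027 -0.0596549 ] [-0.0408579   0.01292058 -0.02580375]
[-0.0312 -0.0312 -0.0308 -0.0305 -0.0295 -0.0292 -0.0285 -0.0269 -0.0267
 -0.0263 -0.0262 -0.0258]
tip x -0.05417109980503592 -0.04090319126122708 y 0.0041869079106431764 0.012432017244179784
91 [ 0.04395505 -0.00205993 -0.05998667] [ 0.0574735   0.01338998 -0.02615142]
[-0.0312 -0.031  -0.0305 -0.0299 -0.0296 -0.0294 -0.0288 -0.0285 -0.0268
 -0.0268 -0.0266 -0.0262]
tip x 0.04395504862708305 0.05651622074903508 y 0.0050824085111844984 0.012155340777678865
```

View pics/s1z.png

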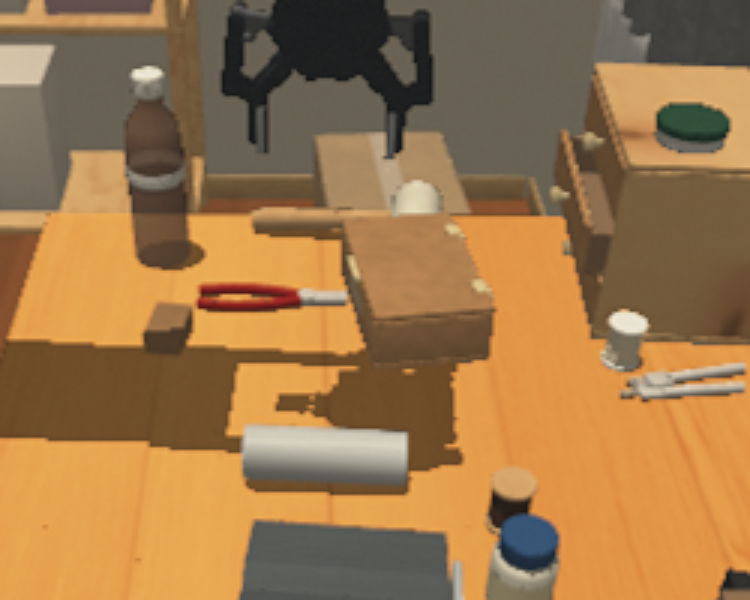

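Run:
```python
from h import *
cp=camera_params('side'); o,e,r=state()
for u,v in((262,152),(390,157)):
    d=rays(cp,[(150+u/3,60+v/3)])[0]; dt=r.inv().apply(d); et=r.inv().apply(cp['eye']-e)
    for y in (0.011,-.011): print(y,et+dt*((y-et[1])/dt[1]))
print(o['gripper_width'],o['ee_pos'])
```

```text
0.011 [-0.04439124  0.011      -0.02538854]
-0.011 [-0.04707247 -0.011      -0.01399461]
0.011 [ 0.04830366  0.011      -0.02598977]
-0.011 [ 0.04844189 -0.011      -0.01461413]
0.08488248868016092 [0.52500157 0.03779115 0.22168086]
```

Run:
```python
from h import *
o,e,r=state(); cp=camera_params('wrist'); p,d=get_image('wrist'); cv2.imwrite('pics/w2.png',p[:,:,::-1])
print(cp['eye'],e)
Q=r.inv().apply((cloud(cp,d)-e).reshape(-1,3)).reshape(d.shape+(3,))
for v in range(244,300,5):
    print(v,[ (u,Q[v,u].round(3).tolist(),round(float(d[v,u]),3)) for u in (130,145,155)])
```

```text
[0.53282086 0.11167831 0.37502489] [0.52500157 0.03779115 0.22168086]
244 [(130, [-0.163, 0.109, 0.222], 0.413), (145, [-0.143, 0.109, 0.221], 0.412), (155, [-0.13, 0.109, 0.222], 0.412)]
249 [(130, [-0.163, 0.116, 0.222], 0.414), (145, [-0.047, -0.012, -0.03], 0.136), (155, [-0.042, -0.012, -0.03], 0.136)]
254 [(130, [-0.164, 0.123, 0.221], 0.416), (145, [-0.045, -0.012, -0.035], 0.131), (155, [-0.042, -0.011, -0.032], 0.134)]
259 [(130, [-0.053, -0.008, -0.032], 0.136), (145, [-0.044, -0.012, -0.038], 0.128), (155, [-0.041, -0.009, -0.034], 0.134)]
264 [(130, [-0.048, -0.012, -0.043], 0.124), (145, [-0.042, -0.012, -0.043], 0.124), (155, [-0.041, -0.007, -0.034], 0.133)]
269 [(130, [-0.047, -0.012, -0.047], 0.12), (145, [-0.042, -0.011, -0.045], 0.122), (155, [-0.041, -0.005, -0.035], 0.133)]
274 [(130, [-0.046, -0.011, -0.049], 0.118), (145, [-0.042, -0.009, -0.045], 0.122), (155, [-0.042, -0.003, -0.035], 0.134)]
279 [(130, [-0.044, -0.012, -0.054], 0.113), (145, [-0.042, -0.007, -0.046], 0.122), (155, [-0.042, -0.0, -0.035], 0.135)]
284 [(130, [-0.043, -0.011, -0.055], 0.112), (145, [-0.041, -0.006, -0.047], 0.122), (155, [-0.042, 0.002, -0.035], 0.135)]
289 [(130, [-0.042, -0.011, -0.059], 0.109), (145, [-0.042, -0.003, -0.046], 0.123), (155, [-0.042, 0.003, -0.037], 0.134)]
294 [(130, [-0.042, -0.01, -0.059], 0.109), (145, [-0.042, -0.002, -0.048], 0.122), (155, [-0.042, 0.005, -0.037], 0.134)]
299 [(130, [-0.042, -0.009, -0.06], 0.108), (145, [-0.042, -0.0, -0.048], 0.122), (155, [-0.042, 0.007, -0.038], 0.134)]
```

View pics/w2.png

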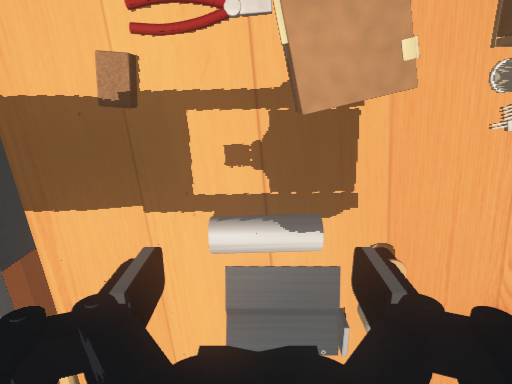

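```bash
python3 -m handwheel '[[0.085,0.010,0.01,0.040,0,0,0],[0.085,0.010,0.01,0.08,0,0,0],[0.085,0.010,0.01,0.12,0,0,0],[0.085,0.010,0.01,0.16,0,0,0],[0.085,0.010,0.01,0.16,0,0,0],[0.085,0.010,0.01,0.16,0,0,0]]'
python3 - <<'E'
from h import *
o,e,r=state(); p,d=get_image('side'); cv2.imwrite('pics/s2z.png',cv2.resize(p[130:290,170:370],None,fx=3.5,fy=3.5)[:,:,::-1])
P=cloud(camera_params('side'),d)
Q=r.inv().apply((P-e).reshape(-1,3)).reshape(P.shape)
for a,b in((-.08,-.03),(.03,.08)):
    k=(Q[...,0]>a)&(Q[...,0]<b)&(abs(Q[...,1])<.03)&(Q[...,2]>-.06)&(P[...,2]>.01)
    s=Q[k]; print(k.sum(), s.min(0),s.max(0))
print(e,r.as_quat())
E
```

```text
time: 2.42
ee_pos: [0.534, 0.0271, 0.0614]
tcp_rot: [0.999, -0.046, -0.0, -0.0]
force: [0.8, 0.4, 1.4]
gripper_width: 0.0851
67 [-0.05257435 -0.00335996 -0.05918082] [-0.04059577  0.0120961  -0.02400687]
61 [ 0.0441673  -0.00193721 -0.05956961] [ 0.05747376  0.01190042 -0.02470569]
[0.53401054 0.02711523 0.06141556] [ 9.98947463e-01 -4.58682018e-02 -2.70960374e-04 -8.90612098e-06]
```

View pics/s2z.png

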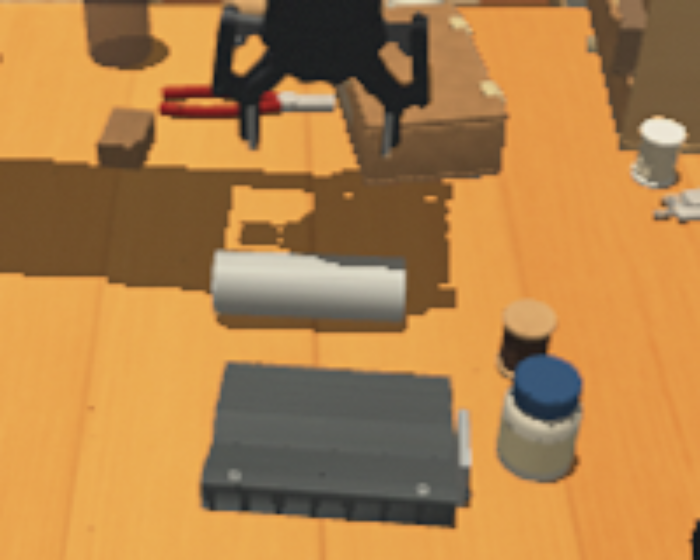

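```bash
python3 -m handwheel '[[0.085,0,0,0.015,0,0,0],[0.085,0,0,0.026,0,0,0],[0.085,0,0,0.026,0,0,0],[0.085,0,0,0.026,0,0,0]]'; python3 -m handwheel '[[0.085,0,0,0.004,0,0,0],[0.085,0,0,0.008,0,0,0],[0.085,0,0,0.008,0,0,0]]'
```

```text
time: 2.8
ee_pos: [0.5344, 0.0265, 0.0355]
tcp_rot: [0.999, -0.046, 0.001, 0.0]
force: [0.1, -0.6, -1.0]
gripper_width: 0.0848
time: 3.05
ee_pos: [0.5337, 0.0265, 0.0259]
tcp_rot: [0.999, -0.046, -0.0, 0.0]
force: [-0.3, -0.1, 0.2]
gripper_width: 0.0851
```

```bash
python3 -m handwheel '[[0.085,0,0,0.003,0,0,0],[0.085,0,0,0.006,0,0,0],[0.085,0,0,0.006,0,0,0]]'; python3 -m handwheel '[[0.085,0,0,0.003,0,0,0],[0.085,0,0,0.006,0,0,0],[0.085,0,0,0.006,0,0,0]]';python3 - <<'E'
from h import *
o,e,r=state(); p,d=get_image('side'); cv2.imwrite('pics/s3z.png',cv2.resize(p[130:290,170:370],None,fx=3.5,fy=3.5)[:,:,::-1])
P=cloud(camera_params('side'),d)
Q=r.inv().apply((P-e).reshape(-1,3)).reshape(P.shape)
for a,b in((-.08,-.03),(.03,.08)):
    k=(Q[...,0]>a)&(Q[...,0]<b)&(abs(Q[...,1])<.03)&(Q[...,2]>-.06)&(P[...,2]>.01)
    s=Q[k]; print(k.sum(), s.min(0),s.max(0))
print(e)
E
```

```text
time: 3.3
ee_pos: [0.5335, 0.0265, 0.0195]
tcp_rot: [0.999, -0.046, -0.0, 0.0]
force: [0.3, 0.2, -0.1]
gripper_width: 0.0849
time: 3.55
ee_pos: [0.5335, 0.0265, 0.0134]
tcp_rot: [0.999, -0.046, -0.0, 0.0]
force: [-0.1, -0.7, -0.3]
gripper_width: 0.0847
62 [-0.05297418 -0.00443076 -0.05979631] [-0.04080016  0.01271504 -0.02508991]
57 [ 0.04411715 -0.00325556 -0.0592287 ] [ 0.05769153  0.01197877 -0.02648764]
[0.53349293 0.02646357 0.01344004]
```

View pics/s3z.png

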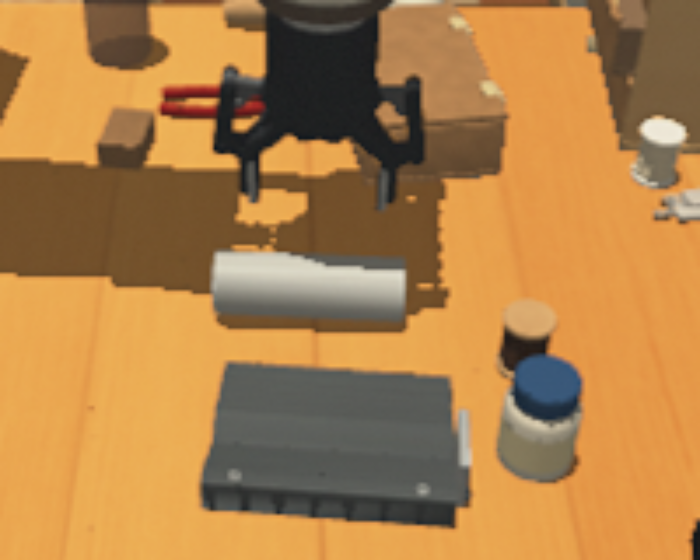

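```bash
python3 -m handwheel '[[0.085,0,0,0.003,0,0,0],[0.085,0,0,0.006,0,0,0],[0.085,0,0,0.006,0,0,0]]'; python3 -m handwheel '[[0.085,0,0,0.003,0,0,0],[0.085,0,0,0.006,0,0,0],[0.085,0,0,0.006,0,0,0]]'
```

```text
time: 3.85
ee_pos: [0.5335, 0.0265, 0.0074]
tcp_rot: [0.999, -0.046, -0.0, 0.0]
force: [-0.1, -0.1, 0.4]
gripper_width: 0.0851
time: 4.1
ee_pos: [0.5335, 0.0265, 0.0014]
tcp_rot: [0.999, -0.046, -0.0, 0.0]
force: [0.6, 0.3, -1.0]
gripper_width: 0.0853
```

```bash
python3 -m handwheel '[[0.085,0,0,0.004,0,0,0],[0.085,0,0,0.008,0,0,0],[0.085,0,0,0.008,0,0,0]]'; python3 -m handwheel '[[0.085,0,0,0.003,0,0,0],[0.085,0,0,0.006,0,0,0],[0.085,0,0,0.006,0,0,0]]'
python3 - <<'E'
from h import *
o,e,r=state(); p,d=get_image('side'); cv2.imwrite('pics/s4z.png',cv2.resize(p[130:290,170:370],None,fx=3.5,fy=3.5)[:,:,::-1])
cp=camera_params('wrist'); p,d=get_image('wrist'); cv2.imwrite('pics/w4.png',p[:,:,::-1]); np.savez('pics/w4.npz',p=p,d=d,**cp)
P=cloud(cp,d); Q=r.inv().apply((P-e).reshape(-1,3)).reshape(P.shape)
for v in range(244,256,2): print(v,[(u,Q[v,u].round(3).tolist(),P[v,u,2].round(3)) for u in(140,150,158)])
E
```

```text
time: 4.35
ee_pos: [0.5334, 0.0265, -0.0068]
tcp_rot: [0.999, -0.046, -0.001, 0.0]
force: [0.4, 0.6, 0.5]
gripper_width: 0.0849
time: 4.6
ee_pos: [0.5335, 0.0265, -0.0125]
tcp_rot: [0.999, -0.046, -0.0, 0.0]
force: [-0.4, 0.0, -1.0]
gripper_width: 0.085
244 [(140, [-0.056, -0.005, -0.012], np.float64(-0.0)), (150, [-0.051, -0.005, -0.013], np.float64(0.0)), (158, [-0.047, -0.005, -0.012], np.float64(-0.0))]
246 [(140, [-0.056, -0.004, -0.012], np.float64(-0.001)), (150, [-0.051, -0.004, -0.012], np.float64(-0.001)), (158, [-0.047, -0.004, -0.013], np.float64(0.0))]
248 [(140, [-0.056, -0.003, -0.012], np.float64(-0.001)), (150, [-0.045, -0.012, -0.03], np.float64(0.017)), (158, [-0.041, -0.012, -0.029], np.float64(0.016))]
250 [(140, [-0.056, -0.002, -0.013], np.float64(0.0)), (150, [-0.044, -0.012, -0.031], np.float64(0.019)), (158, [-0.042, -0.01, -0.029], np.float64(0.016))]
252 [(140, [-0.048, -0.011, -0.032], np.float64(0.019)), (150, [-0.044, -0.012, -0.033], np.float64(0.02)), (158, [-0.041, -0.01, -0.029], np.float64(0.017))]
254 [(140, [-0.047, -0.012, -0.035], np.float64(0.023)), (150, [-0.043, -0.012, -0.035], np.float64(0.022)), (158, [-0.041, -0.009, -0.03], np.float64(0.018))]
```

View pics/s4z.png

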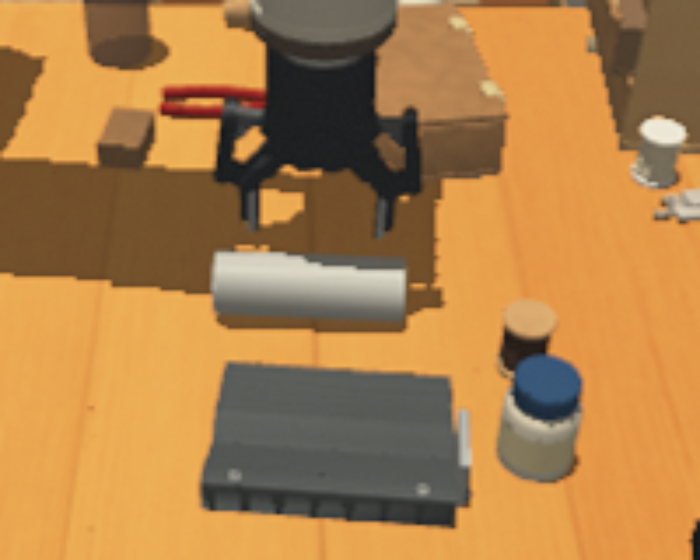

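View pics/w4.png

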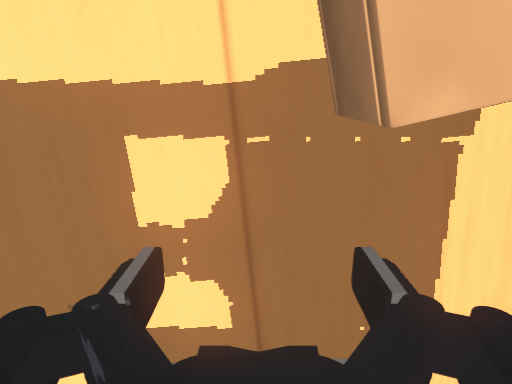

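```bash
python3 -m handwheel '[[0.085,0,0.010,0.002,0,0,0],[0.085,0,0.020,0.004,0,0,0],[0.085,0,0.026,0.004,0,0,0],[0.085,0,0.031,0.004,0,0,0],[0.085,0,0.035,0.004,0,0,0],[0.085,0,0.038,0.004,0,0,0],[0.085,0,0.041,0.004,0,0,0],[0.085,0,0.044,0.004,0,0,0],[0.085,0,0.047,0.004,0,0,0],[0.085,0,0.050,0.004,0,0,0]]'
python3 - <<'E'
from h import *
o,e,r=state(); print(e,o['force']); p,d=get_image('side'); cv2.imwrite('pics/s5z.png',cv2.resize(p[130:290,170:370],None,fx=3.5,fy=3.5)[:,:,::-1])
E
```

```text
time: 5.53
ee_pos: [0.5292, -0.0235, -0.0159]
tcp_rot: [0.999, -0.046, 0.0, 0.0]
force: [-1.0, 0.4, -0.4]
gripper_width: 0.0853
[ 0.5291901  -0.02352424 -0.01585137] [-0.95591057  0.39415759 -0.42053687]
```

View pics/s5z.png

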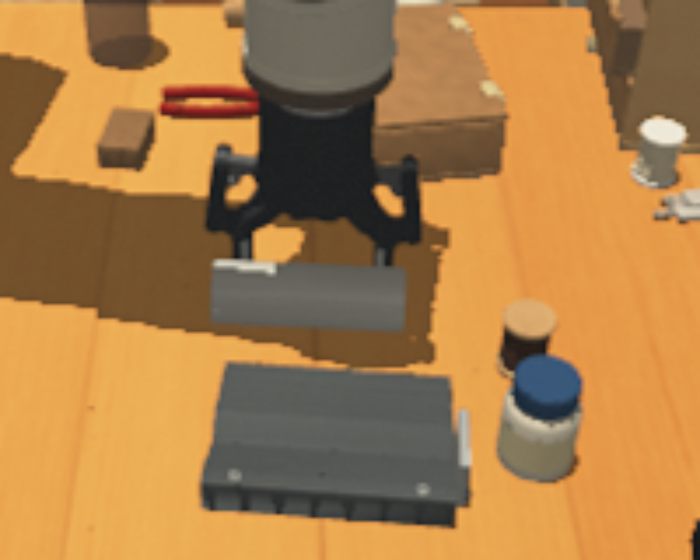

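```bash
cat >> h.py <<'E'
YAW=np.radians(-5.4); YB=np.array([np.cos(YAW),np.sin(YAW)]); XB=np.array([YB[1],-YB[0]]); O=np.array([.5575,-.1795])
def bar(x0,tag,save=True):
    """bar from side camera depth: x0 approx x_b; fit r=22 cylinder"""
    from scipy.optimize import least_squares
    p,d=get_image('side'); cv2.imwrite(f'pics/{tag}.png',cv2.resize(p[130:290,170:370],None,fx=3.5,fy=3.5)[:,:,::-1])
    P=cloud(camera_params('side'),d); q=P[...,:2]-O; X=q@XB; Y=q@YB; z=P[...,2]
    hsv=cv2.cvtColor(p,cv2.COLOR_RGB2HSV)
    m=(abs(X-x0)<.03)&(Y>-.125)&(Y<.054)&(z>.012 if x0<-.08 else z>.03)&(z<.06)&(hsv[...,1]<60)
    m=cv2.erode(m.astype(np.uint8),np.ones((2,2)))>0
    n,l,st,c=cv2.connectedComponentsWithStats(m.astype(np.uint8)); i=1+np.argmax(st[1:,4]); m=l==i
    s=np.c_[X[m],Y[m],z[m]]
    def f(a):
        dd=np.array([np.tan(a[1]),1,0]);dd/=np.linalg.norm(dd); w=s-np.array([a[0],-.03,a[2]])
        return np.linalg.norm(w-np.outer(w@dd,dd),axis=1)-.022
    r=least_squares(f,[x0,0,.025],loss='soft_l1',f_scale=.001)
    e=np.percentile(s[:,1],[.5,99.5])
    print(len(s),'bar xb %.4f yaw %.2f deg z %.4f'%(r.x[0],np.degrees(r.x[1]),r.x[2]),'ends y',e.round(4),'mid',e.mean().round(4),'rms',np.std(f(r.x)).round(4))
    o,ee,rr=state(); print('tcp xb,yb',((ee[:2]-O)@XB).round(4),((ee[:2]-O)@YB).round(4),'z',ee[2].round(4),'F',o['force'].round(1),'t',o['time'])
E
python3 -c "
from h import *
bar(-.11,'s6')"
```

```text
858 bar xb -0.1184 yaw -1.46 deg z 0.0219 ends y [-0.1028  0.0212] mid -0.0408 rms 0.0013
tcp xb,yb -0.1525 -0.0429 z -0.0159 F [-0.2  0.2 -0.3] t 5.6333
```

```bash
python3 -m handwheel '[[0.085,0,0.003,0,0,0,0],[0.085,0,0.006,0,0,0,0],[0.085,0,0.010,0,0,0,0],[0.085,0,0.014,0,0,0,0],[0.085,0,0.018,0,0,0,0],[0.085,0,0.022,0,0,0,0],[0.085,0,0.026,0,0,0,0],[0.085,0,0.030,0,0,0,0],[0.085,0,0.034,0,0,0,0],[0.085,0,0.037,0,0,0,0],[0.085,0,0.040,0,0,0,0]]'; python3 -c "
from h import *
bar(-.08,'s7')"
```

```text
time: 6.55
ee_pos: [0.5255, -0.0636, -0.0159]
tcp_rot: [0.999, -0.046, -0.0, 0.0]
force: [0.3, 0.5, 0.1]
gripper_width: 0.0847
669 bar xb -0.0806 yaw -1.74 deg z 0.0221 ends y [-0.1022  0.022 ] mid -0.0401 rms 0.0028
tcp xb,yb -0.1121 -0.0428 z -0.0159 F [-0.1  0.3 -0.4] t 6.6
```

View pics/s7.png

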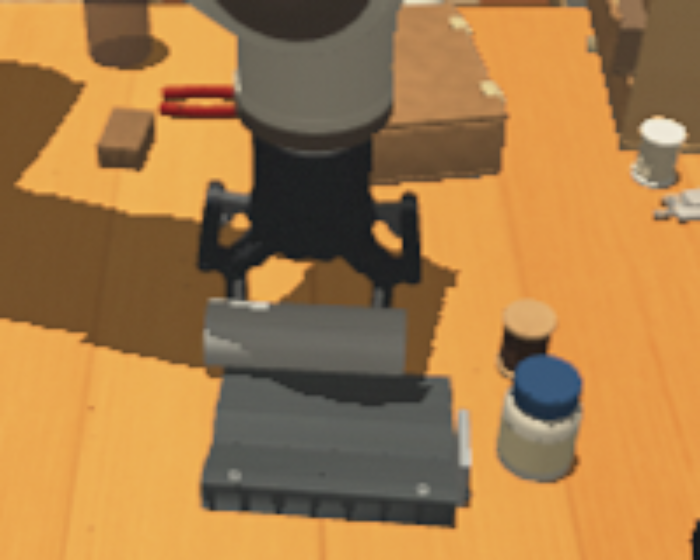

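```bash
python3 -m handwheel '[[0.085,0,0.003,-0.0005,0,0,0],[0.085,0,0.007,-0.001,0,0,0],[0.085,0,0.011,-0.002,0,0,0],[0.085,0,0.015,-0.003,0,0,0],[0.085,0,0.019,-0.004,0,0,0],[0.085,0,0.023,-0.005,0,0,0],[0.085,0,0.027,-0.006,0,0,0],[0.085,0,0.031,-0.0065,0,0,0],[0.085,0,0.035,-0.007,0,0,0],[0.085,0,0.039,-0.0075,0,0,0],[0.085,0,0.043,-0.008,0,0,0]]'; python3 -c "
from h import *
bar(-.036,'s8')"
```

```text
time: 7.52
ee_pos: [0.5214, -0.1064, -0.0079]
tcp_rot: [0.999, -0.046, -0.0, 0.0]
force: [0.2, 4.6, 3.0]
gripper_width: 0.085
990 bar xb -0.0380 yaw -0.21 deg z 0.0314 ends y [-0.1025  0.0222] mid -0.0402 rms 0.0017
tcp xb,yb -0.0687 -0.0427 z -0.0078 F [ 0.1 -1.3  0.2] t 7.5667
```

View pics/s8.png

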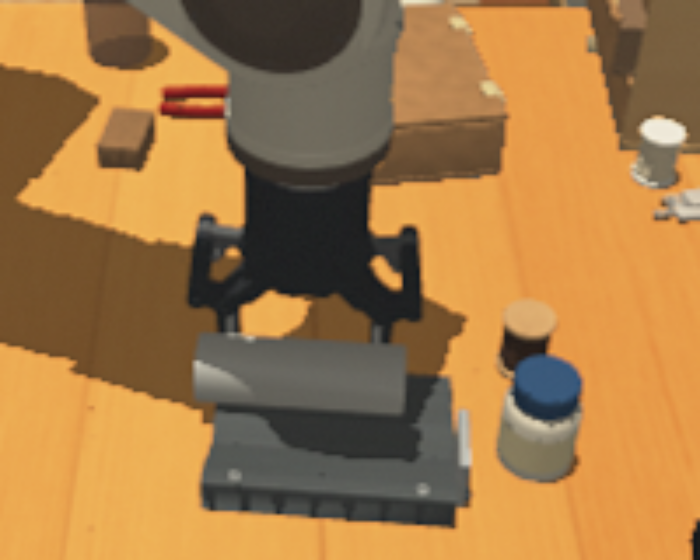

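```bash
python3 -m handwheel '[[0.085,0,0.003,-0.0005,0,0,0],[0.085,0,0.007,-0.001,0,0,0],[0.085,0,0.011,-0.0015,0,0,0],[0.085,0,0.015,-0.002,0,0,0],[0.085,0,0.018,-0.002,0,0,0],[0.085,0,0.021,-0.002,0,0,0],[0.085,0,0.021,-0.002,0,0,0],[0.085,0,0.021,-0.002,0,0,0]]'; python3 -c "
from h import *
bar(-.0,'s9')"
```

```text
time: 8.23
ee_pos: [0.5195, -0.1271, -0.006]
tcp_rot: [0.999, -0.046, -0.0, 0.0]
force: [0.2, 0.0, 0.1]
gripper_width: 0.0845
1051 bar xb 0.0032 yaw 0.01 deg z 0.0300 ends y [-0.1031  0.0228] mid -0.0402 rms 0.0011
tcp xb,yb -0.0487 -0.0428 z -0.006 F [ 0.1  0.1 -0.1] t 8.2833
```

View pics/s9.png

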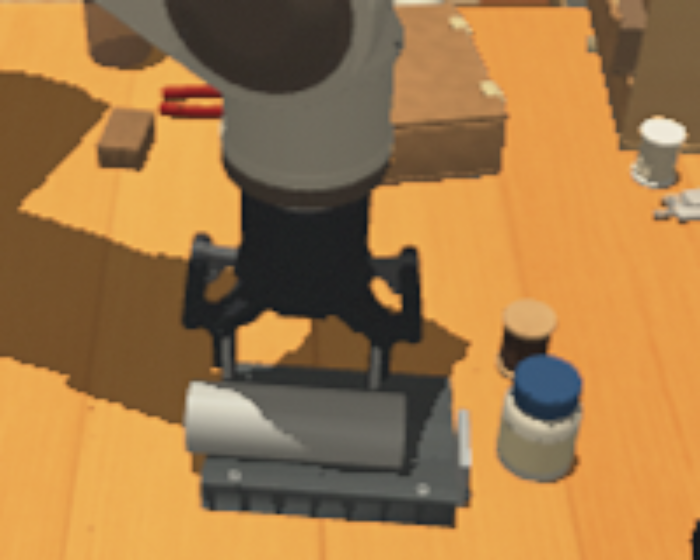

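```bash
python3 -m handwheel '[[0.085,0,-0.012,-0.001,0,0,0],[0.085,0,-0.03,-0.002,0,0,0],[0.085,0,-0.03,-0.040,0,0,0],[0.085,0,-0.03,-0.080,0,0,0],[0.085,0,-0.03,-0.110,0,0,0],[0.085,0,-0.03,-0.110,0,0,0]]' 20;  python3 -c "
from h import *
bar(-.0,'s10')"; python3 -m handwheel '[[0,-0.117,0.079,-0.01,0,0,-90],[0,-0.117,0.079,-0.01,0,0,-90],[0,-0.117,0.079,-0.01,0,0,-90],[0,-0.117,0.079,-0.01,0,0,-90],[0,-0.117,0.079,-0.01,0,0,-90],[0,-0.117,0.079,-0.01,0,0,-90],[0,-0.117,0.079,-0.01,0,0,-90],[0,-0.117,0.079,-0.01,0,0,-90],[0,-0.117,0.079,-0.01,0,0,-90],[0,-0.117,0.079,-0.01,0,0,-90],[0,-0.117,0.079,-0.01,0,0,-90],[0,-0.117,0.079,-0.01,0,0,-90]]' 20; python3 -m handwheel '[[0,0,0,0,0,0,-4.2],[0,0,0,0,0,0,-4.2],[0,0,0,0,0,0,-4.2]]'
```

```text
time: 8.78
ee_pos: [0.5248, -0.0969, 0.1105]
tcp_rot: [0.999, -0.046, 0.004, 0.001]
force: [0.2, -0.1, 0.4]
gripper_width: 0.0851
970 bar xb -0.0004 yaw -0.03 deg z 0.0281 ends y [-0.1026  0.0228] mid -0.0399 rms 0.0012
tcp xb,yb -0.0793 -0.0413 z 0.1074 F [-0.2  0.7 -1.9] t 8.8333
time: 9.83
ee_pos: [0.3982, -0.1641, 0.1132]
tcp_rot: [0.773, 0.635, -0.0, -0.001]
force: [-1.1, -0.1, 0.0]
gripper_width: -0.0001
time: 10.08
ee_pos: [0.3983, -0.1643, 0.1135]
tcp_rot: [0.752, 0.659, -0.0, -0.001]
force: [-0.2, -0.1, -0.2]
gripper_width: 0.0002
```

```bash
python3 -c "
from h import *
bar(-.0,'s11')
o,e,r=state(); t=O-.155*YB; print(row([t[0],t[1],.03],84.6))
p,d=get_image('side'); cv2.imwrite('pics/s11b.png',cv2.resize(p[150:300,130:330],None,fx=3.5,fy=3.5)[:,:,::-1])
P=cloud(camera_params('side'),d);Q=r.inv().apply((P-e).reshape(-1,3)).reshape(P.shape)
k=(abs(Q[...,0])<.02)&(abs(Q[...,1])<.03)&(Q[...,2]>-.05)&(Q[...,2]<.05); s=Q[k]; print(len(s),s.min(0),s.max(0))
p,d=get_image('wrist'); cv2.imwrite('pics/w11.png',p[:,:,::-1])
"
```

```text
985 bar xb -0.0004 yaw -0.10 deg z 0.0279 ends y [-0.1028  0.0228] mid -0.04 rms 0.0012
tcp xb,yb -0.0 -0.1598 z 0.1136 F [ 0.4 -0.8 -0. ] t 10.1333
[ 1.400e-01  4.910e+00  8.358e+01 -5.000e-02 -2.000e-02 -2.150e+00]
135 [-0.0143936  -0.00954843 -0.0468184 ] [ 0.0081037   0.01285749 -0.00931603]
```

View pics/s11b.png

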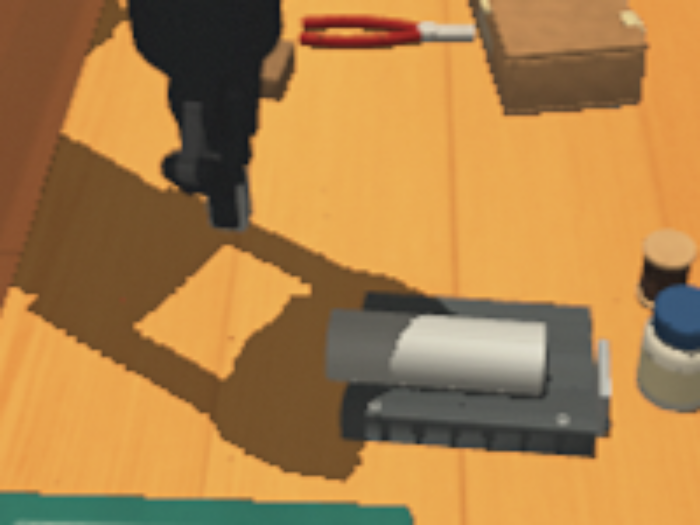

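View pics/w11.png

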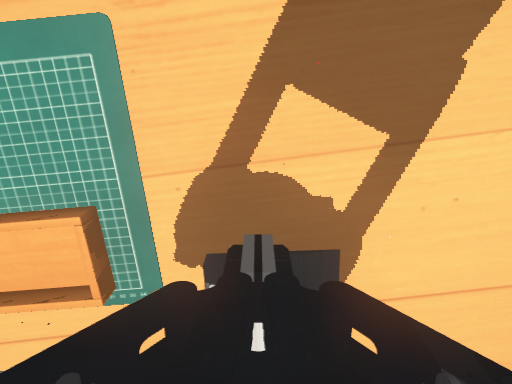

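```bash
python3 -m handwheel '[[0,0,0,0.035,0,0,-2.1],[0,0,0,0.070,0,0,-2.1],[0,0,0,0.09,0,0,-2.1],[0,0,0,0.098,0,0,-2.1],[0,0,0,0.102,0,0,-2.1],[0,0,0,0.102,0,0,-2.1],[0,0,0,0.102,0,0,-2.1]]'; python3 -c "
from h import *
o,e,r=state(); print(e,r.as_euler('xyz',degrees=True))
p,d=get_image('side'); cv2.imwrite('pics/s12.png',cv2.resize(p[150:300,130:330],None,fx=3.5,fy=3.5)[:,:,::-1])
P=cloud(camera_params('side'),d);Q=r.inv().apply((P-e).reshape(-1,3)).reshape(P.shape)
k=(abs(Q[...,0])<.02)&(abs(Q[...,1])<.03)&(Q[...,2]>-.05)&(P[...,2]>.006); s=Q[k]; print(len(s),s.min(0),s.max(0),'tip z',P[k][:,2].min())
"
```

```text
time: 10.82
ee_pos: [0.3992, -0.1652, 0.0132]
tcp_rot: [0.739, 0.674, 0.0, 0.001]
force: [0.8, 0.2, 0.6]
gripper_width: 0.0001
[ 0.39917156 -0.16524326  0.0132326 ] [1.79929616e+02 4.33731794e-02 8.46960480e+01]
87 [-0.01410595 -0.00981215 -0.04570915] [ 0.0085134   0.01266116 -0.01306886] tip z 0.02629713122588051
```

View pics/s12.png

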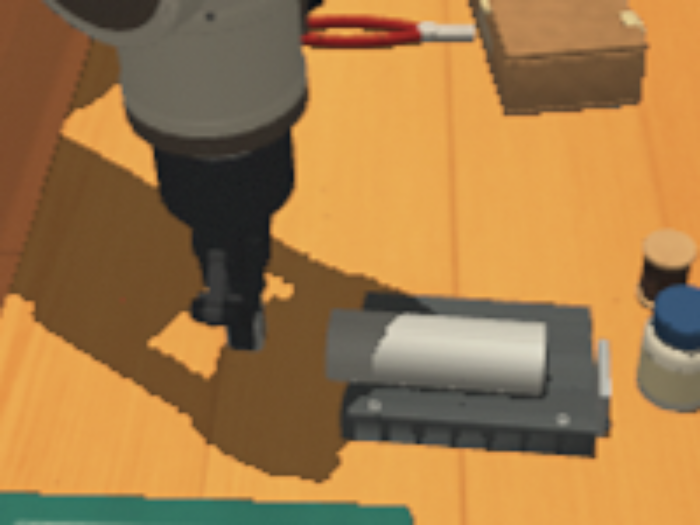

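```bash
python3 -m handwheel '[[0,0,0.01,0.004,0,0,0],[0,0,0.02,0.007,0,0,0],[0,0,0.03,0.007,0,0,0],[0,0,0.036,0.007,0,0,0],[0,0,0.039,0.007,0,0,0],[0,0,0.042,0.007,0,0,0],[0,0,0.045,0.007,0,0,0],[0,0,0.048,0.007,0,0,0],[0,0,0.05,0.007,0,0,0]]'; python3 -c "
from h import *
bar(0,'s13')"
```

```text
time: 11.62
ee_pos: [0.4484, -0.1694, 0.0051]
tcp_rot: [0.739, 0.674, -0.0, -0.0]
force: [-3.3, -0.7, 2.3]
gripper_width: 0.0001
1026 bar xb -0.0004 yaw 0.34 deg z 0.0280 ends y [-0.1094  0.0314] mid -0.039 rms 0.0015
tcp xb,yb 0.0003 -0.1093 z 0.0051 F [-0.4  0.3 -0.5] t 11.6667
```

View pics/s13.png

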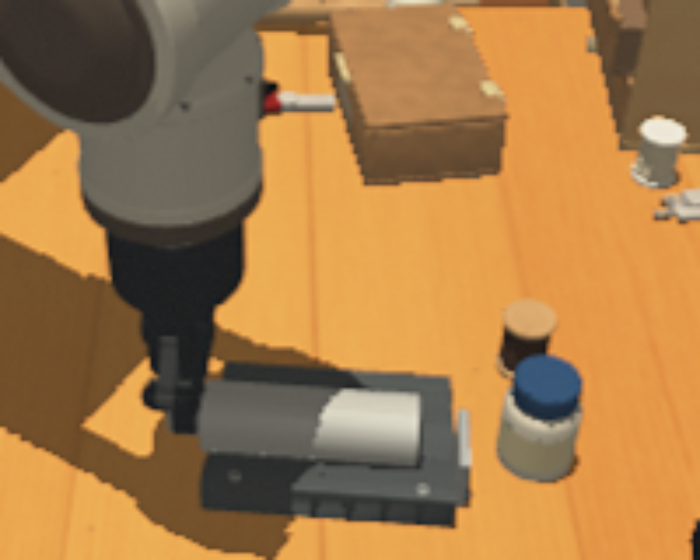

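```bash
python3 -m handwheel '[[0,0,0.003,0,0,0,0],[0,0,0.006,0,0,0,0],[0,0,0.009,0,0,0,0],[0,0,0.012,0,0,0,0],[0,0,0.015,0,0,0,0],[0,0,0.017,0,0,0,0],[0,0,0.018,0,0,0,0]]'; python3 -m handwheel '[[0,0,0.001,0,0,0,0],[0,0,0.002,0,0,0,0]]';python3 -c "
from h import *
bar(0,'s14')"
```

```text
time: 12.25
ee_pos: [0.4665, -0.1711, 0.0051]
tcp_rot: [0.739, 0.674, -0.0, 0.0]
force: [-2.8, -0.1, 0.5]
gripper_width: -0.0001
time: 12.42
ee_pos: [0.4682, -0.1713, 0.0051]
tcp_rot: [0.739, 0.674, -0.0, -0.0]
force: [-2.6, -0.4, -1.1]
gripper_width: -0.0
1002 bar xb -0.0008 yaw 0.41 deg z 0.0280 ends y [-0.09    0.0514] mid -0.0193 rms 0.0015
tcp xb,yb 0.0003 -0.0895 z 0.0051 F [ 0.2  0.2 -0.8] t 12.4667
```

View pics/s14.png

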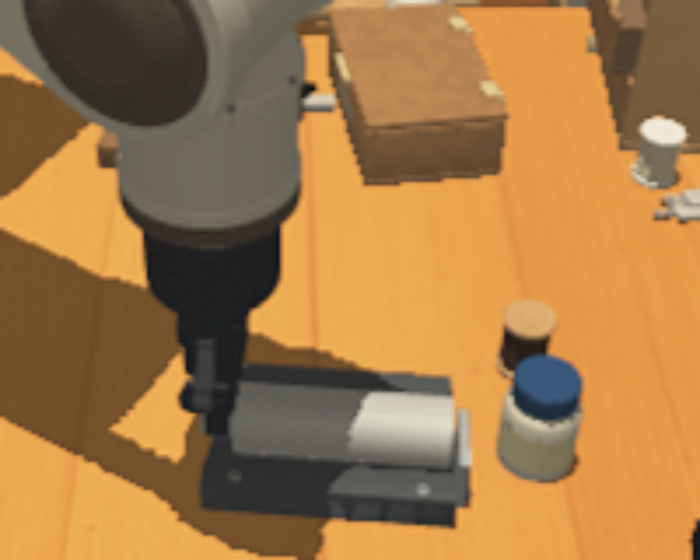

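```bash
for i in 1; do python3 -m handwheel '[[0,0,0.001,0,0,0,0]]'; done; python3 -m handwheel '[[0,0,0.001,0,0,0,0]]'; python3 -m handwheel '[[0,0,0.001,0,0,0,0]]'
```

```text
time: 12.55
ee_pos: [0.4692, -0.1714, 0.0051]
tcp_rot: [0.739, 0.674, -0.0, -0.0]
force: [-2.0, 0.1, 0.2]
gripper_width: -0.0003
time: 12.63
ee_pos: [0.4702, -0.1715, 0.0051]
tcp_rot: [0.739, 0.674, -0.0, 0.0]
force: [-1.6, -0.2, -1.6]
gripper_width: -0.0002
time: 12.72
ee_pos: [0.4713, -0.1716, 0.0051]
tcp_rot: [0.739, 0.674, -0.0, 0.0]
force: [-2.6, -1.0, -0.1]
gripper_width: -0.0
```

```bash
python3 -m handwheel '[[0,0,0.0007,0,0,0,0]]'; python3 -m handwheel '[[0,0,0.0007,0,0,0,0]]'; python3 -m handwheel '[[0,0,0.0007,0,0,0,0]]'
```

```text
time: 12.8
ee_pos: [0.4716, -0.1716, 0.0051]
tcp_rot: [0.739, 0.674, -0.0, -0.0]
force: [-11.1, -0.0, 7.0]
gripper_width: 0.0001
time: 12.88
ee_pos: [0.4716, -0.1716, 0.005]
tcp_rot: [0.739, 0.674, -0.001, -0.001]
force: [-19.0, 0.1, 10.9]
gripper_width: -0.0001
time: 12.97
ee_pos: [0.4716, -0.1715, 0.005]
tcp_rot: [0.739, 0.674, -0.001, -0.002]
force: [-27.4, 0.5, 16.9]
gripper_width: -0.0002
```

The force jumped from about 2.6 N to 27 N and the tool stopped moving, so the bar is against the stop. I'll back off along the groove, then lift clear.

```bash
python3 -m handwheel '[[0,0,-0.001,0,0,0,0],[0,0,-0.003,0,0,0,0],[0,0,-0.012,0,0,0,0],[0,0,-0.035,0,0,0,0],[0,0,-0.06,-0.01,0,0,0],[0,0,-0.07,-0.05,0,0,0],[0,0,-0.07,-0.09,0,0,0],[0,0,-0.07,-0.12,0,0,0],[0,0,-0.07,-0.12,0,0,0]]';python3 -c "
from h import *
bar(0,'s15')
p,d=get_image('top'); cv2.imwrite('pics/t15.png',cv2.resize(p[120:270,160:380],None,fx=3.5,fy=3.5)[:,:,::-1])
p,d=get_image('side'); P=cloud(camera_params('side'),d)
"
```

```text
time: 13.72
ee_pos: [0.4053, -0.1665, 0.1312]
tcp_rot: [0.739, 0.674, 0.001, 0.004]
force: [0.6, -0.3, 1.2]
gripper_width: 0.0002
983 bar xb -0.0004 yaw 0.24 deg z 0.0279 ends y [-0.0707  0.0534] mid -0.0087 rms 0.0012
tcp xb,yb 0.001 -0.1535 z 0.1282 F [ 0.2  0.7 -0.8] t 13.7667
```

View pics/s15.png

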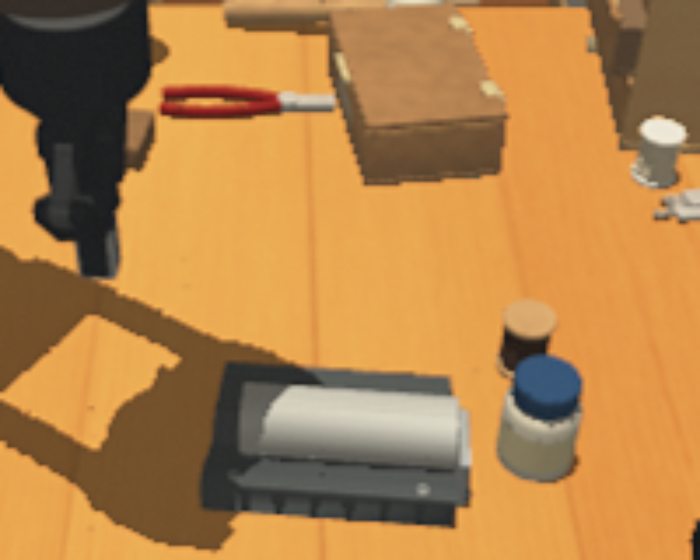

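View pics/t15.png

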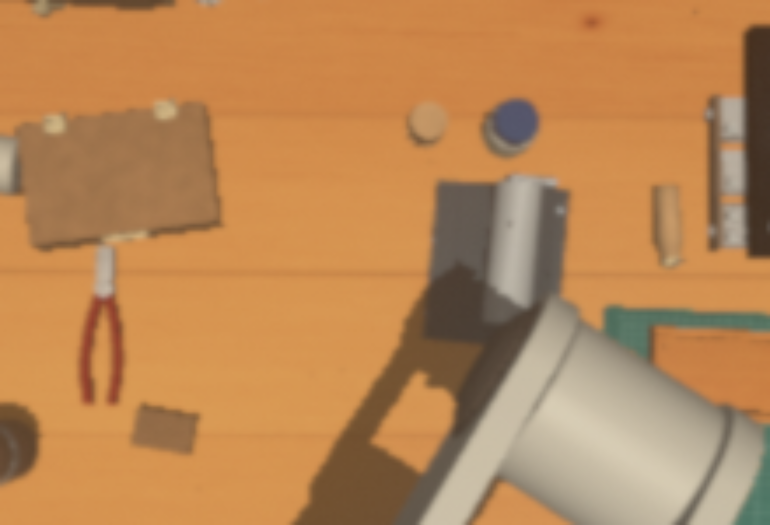

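```bash
python3 -m handwheel '[[0,0,0,0,0,0,0],[0,0,0,0,0,0,0],[0,0,0,0,0,0,0],[0,0,0,0,0,0,0]]'; python3 -c "
from h import *
bar(0,'s16'); print(ticket.job_done())"
```

```text
time: 14.2
ee_pos: [0.4034, -0.1652, 0.1245]
tcp_rot: [0.739, 0.674, -0.0, -0.001]
force: [-0.5, 0.2, 0.3]
gripper_width: -0.0002
981 bar xb -0.0003 yaw 0.08 deg z 0.0280 ends y [-0.0707  0.0534] mid -0.0087 rms 0.0012
tcp xb,yb 0.0003 -0.1547 z 0.1246 F [-0.2 -0.6 -0.1] t 14.25
the job is handed in; nothing more can be done
None
```

I rolled the bar along the desk and up the ramp with both open fingertips until it dropped into the groove. I then pushed its free end with the shut fingertips until it met the end stop, backed off and handed the job in at about 14 s of the 54 s allowed. No verdict was given.

**Last checks (side camera):**
- **In the groove:** the bar's centre is 0.3 mm from the groove line and 28.0 mm above the desk. It is parallel to the groove within about 0.1°.
- **Against the stop:** the bar's centre is at y ≈ -9 to -10 mm, where -10 mm means touching. The push force rose from about 2.6 N to 27 N with no further movement.
- **Robot and surroundings:** the fingers were clear of everything. By eye, the other things on the desk had not moved in the pictures. I did not measure them, and the arm hid the thinner bottle from the top camera at the end.

**What disagreed:**
- **Fingertip position:** the cameras showed the fingertips about 25 mm behind the reported tool point when open, and 10–13 mm behind when shut. The data sheet puts them 22 mm ahead. I lowered in small steps watching the force, which agreed with the cameras, and set the finger heights by what the cameras showed.
- **Bar ends:** the camera put them at -70.7 and +53.4 mm, about 6 mm short in total. The ends are hard to see, so I relied on the centre and the contact force.
- **My mistake:** I typed the first move in millimetres instead of metres. The per-row limit held it to the 126 mm rise I had roughly meant, and it did no harm.

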